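# Put the doming punches back in order of size

## Robot

A 7-joint arm with a two-finger parallel gripper is mounted at the origin on the work surface. World frame = base frame: x ahead of the robot, y to its left, z up, the work surface at z = 0. Lengths are in m, angles in rad, forces in N, time in s.
With the tool pointing down it reaches from about 0.35 to 0.9 m from the base axis. Payload 7.2 kg.
Tool frame: the origin (TCP) lies midway between the tips of the shut fingers; the grasp point (between the pads) lies r.tcp_to_grasp behind it (r.tcp_to_grasp is the distance from the TCP to the grasp point, in m); z points along the fingers, y is the line along which they close (so a half turn about z gives the same grasp; the last joint's range is limited). The gripper opens to 88 mm and grips with 3 to 60 N. Pads are 20 mm wide; open, the fingers measure 115 mm over their backs; the gripper's body (75 mm by 178 mm) begins 61 mm behind the grasp point.
Start: joints at [1.181, 0.411, -0.013, 1.596, 0.006, 1.134, -0.082], TCP at [0.198, -0.593, 0.223] pointing down, gripper open.
Joint ranges: [-2.95, 2.95], [-0.29, 1.99], [-1.47, 1.44], [0.14, 2.54], [-1.03, 4.17], [0.13, 1.85], [-2.86, 2.86]. Speed limits (rad/s): [2.39, 2.39, 3.01, 3.01, 3.14, 3.14, 3.14].

## Interface

Orientations are given as a rotation vector (axis times angle).
In Python, from cell import observe, cams, workorder, r gives the robot as it stands. The module is installed in compiled form; this text tells all that it offers.
- The arm moves only by the tool send_rows, never from a script. Its argument "moves" is a list of rows, each a list of 7 numbers: the shift along the tool's x, y, z in cm, then the turn, a rotation vector about the tool's x, y, z in units of 5 degrees (1.0 is 5 degrees), then the gripper's target within -1 to 1 (shut at 1, half-way at 0, fully open at -1). In form: [[tx, ty, tz, rx, ry, rz, fingers], ...]. A call has 1 to 10 rows; each row is the pose to reach, as a shift and turn from the pose commanded when the call began, along the tool's axes at that moment; what a row does not reach only later rows make up. A row lasts 1/12 s, in which the tool goes at most 41.7 mm and 7.16 degrees, less where a joint would pass 70% of its speed; a pose out of reach is approached as far as the arm can. A call with a gripper value outside its range is refused whole. The fingers move at their own pace and stop on an object; "force" is the grip in N (left out, the last holds). Time passes only in rows, so rows that repeat a pose let the fingers close. It gives the time, the measured TCP pose, the force, the opening and the grip force at its end, in the units of the state.
- observe(): the state, without advancing time (a new reading comes with each control period).
- cams.camera(name): name is "scene" or "top" or "wrist"; returns a dict with "image" (400x640x3 uint8, red, green, blue), "camera_matrix" (3x3 intrinsics, pixels), "world_from_camera" (4x4, takes a point from camera to world coordinates); the wrist camera has in their place "mount" (4x4, takes a point from camera to tool coordinates, whose origin is the TCP and whose axes are the flange's). Camera axes: x right, y up, looking along -z (the intrinsics and any distortion apply to the point x, -y, -z); pixel columns grow to the right and rows downward; lengths in m; the calibration is good to about 2 mm. A picture is of the moment at which its call begins: read the wrist's pose just before it. There is no depth.
- workorder.finish_job(): hands the job in; it is judged then, once.
The state is a dict: "time": time; "joints": joint angles; "qd": joint speeds; "effort": joint torques, N m; "tool_pos": TCP position; "ee_rot": TCP orientation; "ft_force": force on the tool from outside, world axes, zero at the start; "wrist_torque": the same for the moment, N m; "gripper_width": finger opening in m; "grip_force": force on a finger pad.
Only numpy, scipy, OpenCV 4.12 (cv2) and the standard library are available. Lean on these libraries where they do the work, as an engineer would, in place of code of your own. Each camera call takes 0.05 s, during which the arm holds its last target. There are 200 camera calls.

## Task

Put the four steel doming punches back on their stand in order of size: the thinnest on the cork disc next to the wooden ring cone, then each thicker one on the next disc along, the thickest farthest from the cone. Each must stand upright on its foot in the middle of its disc, let go and still.

Things in the scene. Friction and masses are not known exactly. Their poses are not given: they have to be found in the camera images.
- punch_18: The thinnest of four loose solid-steel doming punches that stand upright on the bench: a straight round shank 18 mm in diameter, a narrow neck, and a ball head of the same 18 mm diameter on top. The plain shank reaches 41 mm above the foot, the ball's centre is 51 mm above it. All four are 60 mm tall and weigh 0.1 to 0.65 kg. Origin: centre of its flat foot; z runs up the punch to the head; yaw is immaterial.
- punch_26: The second thinnest of four loose solid-steel doming punches that stand upright on the bench: a straight round shank 26 mm in diameter, a narrow neck, and a ball head of the same 26 mm diameter on top. The plain shank reaches 34 mm above the foot, the ball's centre is 47 mm above it. All four are 60 mm tall and weigh 0.1 to 0.65 kg. Origin: centre of its flat foot; z runs up the punch to the head; yaw is immaterial.
- punch_34: The second thickest of four loose solid-steel doming punches that stand upright on the bench: a straight round shank 34 mm in diameter, a narrow neck, and a ball head of the same 34 mm diameter on top. The plain shank reaches 27 mm above the foot, the ball's centre is 43 mm above it. All four are 60 mm tall and weigh 0.1 to 0.65 kg. Origin: centre of its flat foot; z runs up the punch to the head; yaw is immaterial.
- punch_42: The thickest of four loose solid-steel doming punches that stand upright on the bench: a straight round shank 42 mm in diameter, a narrow neck, and a ball head of the same 42 mm diameter on top. The plain shank reaches 20 mm above the foot, the ball's centre is 39 mm above it. All four are 60 mm tall and weigh 0.1 to 0.65 kg. Origin: centre of its flat foot; z runs up the punch to the head; yaw is immaterial.
- disc_a: One of four alike round cork discs (52 mm diameter, 3 mm thick) fixed in a straight row, centres 75 mm apart, on a flat fixed dark wooden stand 370 x 70 mm and 8 mm thick: one end disc of the row, neighbour of disc_b. Origin: centre of the disc's underside, 8 mm above the bench; the cork's top is 3 mm higher, 11 mm above the bench. z up, y along the row from disc_a to disc_d, x across the row.
- disc_b: One of four alike round cork discs (52 mm diameter, 3 mm thick) fixed in a straight row, centres 75 mm apart, on a flat fixed dark wooden stand 370 x 70 mm and 8 mm thick: between disc_a and disc_c. Origin: centre of the disc's underside, 8 mm above the bench; the cork's top is 3 mm higher, 11 mm above the bench. z up, y along the row from disc_a to disc_d, x across the row.
- disc_c: One of four alike round cork discs (52 mm diameter, 3 mm thick) fixed in a straight row, centres 75 mm apart, on a flat fixed dark wooden stand 370 x 70 mm and 8 mm thick: between disc_b and disc_d. Origin: centre of the disc's underside, 8 mm above the bench; the cork's top is 3 mm higher, 11 mm above the bench. z up, y along the row from disc_a to disc_d, x across the row.
- disc_d: One of four alike round cork discs (52 mm diameter, 3 mm thick) fixed in a straight row, centres 75 mm apart, on a flat fixed dark wooden stand 370 x 70 mm and 8 mm thick: the other end disc of the row, neighbour of disc_c. Origin: centre of the disc's underside, 8 mm above the bench; the cork's top is 3 mm higher, 11 mm above the bench. z up, y along the row from disc_a to disc_d, x across the row.
- ring_cone: A slim pale wooden ring cone fixed upright on the stand, in line with the row, 52 mm beyond the end disc at one end of it (it may be either end): foot 26 mm in diameter, 47 mm tall. Origin: centre of its foot, 8 mm above the bench. The opposite end of the stand has only a flat brown plug 18 mm across, 2 mm high.
Not all that is in view belongs to the job. Leave any red look-alike of the punch_26 alone. What is shaped like the punch_18 but purple is not meant.

How it is judged:
By the outcome, as a careful person would: the job done as asked, in the order asked, and still so for the second after the job is handed in, with the robot touching nothing.
It also fails if it takes over 102 s, if anything falls off the work surface, if the arm or the gripper's body presses on something with over 40 N, if the wrist force passes 120 N, or if a joint passes its speed limit or range.

## Working session

There is one attempt and no reset: what is moved stays moved. The work goes in short steps, Python scripts to look and compute and a tool call to move; the robot and the scene stay as the last step left them, time stands still between calls to the robot, and variables do not carry over. Pictures are saved under pics/ and viewed, at most 14 in all, crops included, and the job is handed in when it is done.

Besides the shell and the picture viewer there is one more tool, called after "Call:" as a command line: name --pt "numbers of a row" for each row, then --argument value for the rest. send_rows: Moves the arm, as the interface text tells. Its arguments: {"type":"object","properties":{"moves":{"type":"array"},"force":{"type":"number"}},"required":["moves"]}

```bash
mkdir -p pics; ls
python3 - <<'E'
from cell import observe,cams,r
import cv2,numpy as np
s=observe();print(s, r.tcp_to_grasp)
for n in("scene","top"):
    c=cams.camera(n);cv2.imwrite(f"pics/{n}0.png",c["image"][:,:,::-1]);print(n,c["camera_matrix"],c["world_from_camera"],[k for k in c])
c=cams.camera("wrist");print(c["camera_matrix"],c["mount"])
E
```

```text
pics
{'time': 0.0, 'joints': array([ 1.18079747,  0.41188367, -0.01270633,  1.59704256,  0.00560331,
        1.13433149, -0.08220304]), 'qd': array([ 0.00083217,  0.00099866,  0.00113095,  0.0004657 ,  0.00112065,
       -0.00154475, -0.00284396]), 'effort': array([-4.99646046e-05, -5.87950122e+01,  6.41375128e-01, -2.91069692e+01,
       -5.38725033e-02,  1.83784665e-02,  1.09730640e-04]), 'tool_pos': array([ 0.19746128, -0.59244018,  0.22181985]), 'ee_rot': array([-3.09944599e+00, -5.03075931e-01,  5.96684847e-04]), 'ft_force': array([-0.24396963, -0.54052578, -0.92541636]), 'wrist_torque': array([-0.06007125,  0.00616094,  0.00807242]), 'grip_force': 0.0, 'gripper_width': 0.08817157233118872} 0.0187
scene [[415.3754311    0.         320.7420326 ]
 [  0.         415.3754311  199.11764514]
 [  0.           0.           1.        ]] [[ 0.82373961 -0.47609043  0.30788141  0.78354294]
 [ 0.56696631  0.69026092 -0.44954317 -0.33424859]
 [ 0.0015047   0.5448649   0.8385225   0.67678434]
 [ 0.          0.          0.          1.        ]] ['image', 'camera_matrix', 'world_from_camera']
top [[452.96363138   0.         314.4682573 ]
 [  0.         452.96363138 207.33019411]
 [  0.           0.           1.        ]] [[-2.14590235e-02  9.83597692e-01 -1.79095201e-01  3.67394108e-01]
 [-9.99769663e-01 -2.11767902e-02  3.48774656e-03  2.71848341e-03]
 [-3.62122029e-04  1.79128792e-01  9.83825566e-01  9.85557915e-01]
 [ 0.00000000e+00  0.00000000e+00  0.00000000e+00  1.00000000e+00]] ['image', 'camera_matrix', 'world_from_camera']
[[307.35030618   0.         324.57837979]
 [  0.         307.35030618 202.19450903]
 [  0.           0.           1.        ]] [[ 2.13051134e-04  9.57600568e-01  2.88099127e-01  7.88148150e-02]
 [ 9.99999977e-01 -1.99257451e-04 -7.72028760e-05  2.23118567e-04]
 [-1.65236203e-05  2.88099137e-01 -9.57600588e-01 -1.61993134e-01]
 [ 0.00000000e+00  0.00000000e+00  0.00000000e+00  1.00000000e+00]]
```

View pics/top0.png

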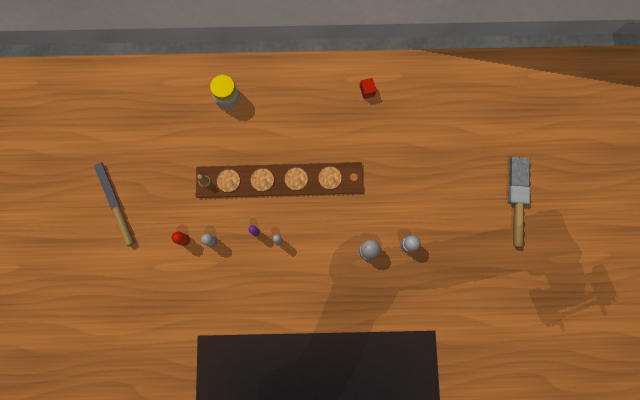

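View pics/scene0.png

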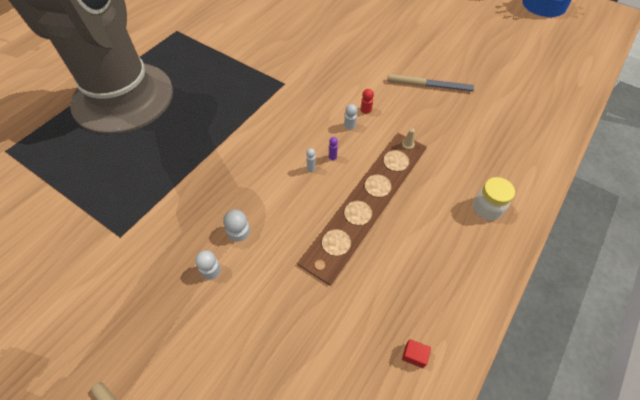

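The top picture shows the stand with the cone at (204,181) and discs at (228,181), (262,180), (296,179) and (330,178). Candidate punches are:
- 18: grey (278,239). Purple (254,230) is a decoy.
- 26: grey (208,239). Red (180,238) is a decoy.
- 34: grey (411,244).
- 42: grey (371,250).

The yellow-lidded jar and the red cube are unrelated. Next I measure and check with one close crop.

```bash
cat > h.py <<'E'
import numpy as np,cv2
from cell import observe,cams,r
from scipy.spatial.transform import Rotation as R
def ray(K,T,uv):
    d=np.array([(uv[0]-K[0,2])/K[0,0],-(uv[1]-K[1,2])/K[1,1],-1.]);return T[:3,3],T[:3,:3]@d
def onz(K,T,uv,z):
    o,d=ray(K,T,uv);return o+d*(z-o[2])/d[2]
def proj(K,T,p):
    q=np.linalg.inv(T)@np.r_[p,1];return K[0,0]*q[0]/-q[2]+K[0,2],K[1,1]*q[1]/q[2]+K[1,2]
def wrist():
    s=observe();c=cams.camera("wrist");T=np.eye(4);T[:3,:3]=R.from_rotvec(s["ee_rot"]).as_matrix();T[:3,3]=s["tool_pos"]
    return s,c["image"],c["camera_matrix"],T@c["mount"]
E
python3 - <<'E'
from h import *
c=cams.camera("top");im=c["image"];K,T=c["camera_matrix"],c["world_from_camera"]
hsv=cv2.cvtColor(im,cv2.COLOR_RGB2HSV)
def blob(mask,u,v,w):
    m=np.zeros_like(mask);m[v-w:v+w+1,u-w:u+w+1]=mask[v-w:v+w+1,u-w:u+w+1]
    n,l,st,ce=cv2.connectedComponentsWithStats(m);i=1+st[1:,4].argmax();return ce[i],st[i]
g=im.astype(int)
for n,u,v in(("a",228,181),("b",262,180),("c",296,179),("d",330,178)):
    ce,st=blob(((g[...,0]>150)&(g[...,2]>70)).astype(np.uint8),u,v,16);print(n,ce,st,onz(K,T,ce,.011).round(4))
grey=((hsv[...,1]<75)&(hsv[...,2]>90)).astype(np.uint8)
for n,u,v,z in(("18",278,239,.051),("26",208,239,.047),("34",411,244,.043),("42",371,250,.039)):
    ce,st=blob(grey,u,v,18);print(n,ce,st,onz(K,T,ce,z).round(4))
for n,u,v,z in(("cone",204,181,.055),("purple",254,230,.051),("red",180,238,.047)): print(n,onz(K,T,(u,v),z).round(4))
cv2.imwrite("pics/crop.png",cv2.resize(im[150:270,160:440],None,fx=2.85,fy=2.85,interpolation=cv2.INTER_CUBIC)[:,:,::-1])
E
```

```text
a [227.54769231 179.76923077] [217 170  23  22 325] [0.6109 0.1901 0.011 ]
b [261.39130435 178.71428571] [251 169  23  22 322] [0.6117 0.1153 0.011 ]
c [295.24522293 177.77707006] [285 168  22  21 314] [0.6122 0.0404 0.011 ]
d [329.3164557  176.82278481] [319 167  22  21 316] [ 0.6127 -0.0351  0.011 ]
18 [276.125      238.08333333] [273 235   8   8  48] [0.4745 0.0802 0.051 ]
26 [206.80357143 239.03571429] [201 233  14  13 112] [0.4761 0.2247 0.047 ]
34 [410.23529412 242.65158371] [401 235  19  16 221] [ 0.4598 -0.1987  0.043 ]
42 [368.77007299 248.52554745] [359 240  20  20 274] [ 0.4498 -0.1122  0.039 ]
cone [0.5983 0.2313 0.055 ]
purple [0.4923 0.1261 0.051 ]
red [0.4794 0.2805 0.047 ]
```

View pics/crop.png

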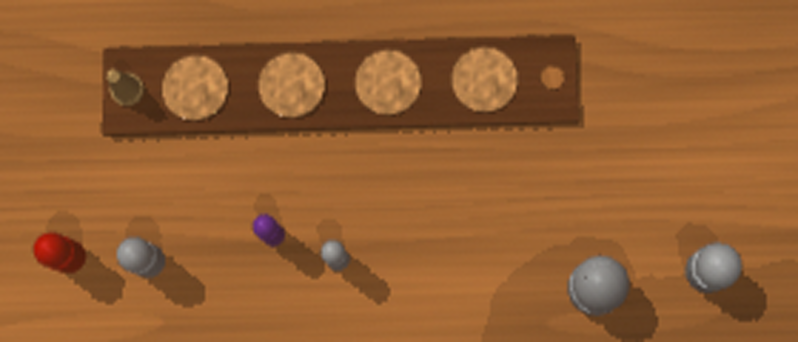

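The crop confirms it: the cone is at the left (+y) end, so disc_a takes 18, b 26, c 34 and d 42. The four grey punches are as chosen, with red and purple beside them. I'll go to hover over punch_34 with the fingers closing along world x.

Call:
send_rows --pt "37.3 -29.0 7.2 0 0 -14.31 -1" --pt "37.3 -29.0 7.2 0 0 -14.31 -1" --pt "37.3 -29.0 7.2 0 0 -14.31 -1" --pt "37.3 -29.0 7.2 0 0 -14.31 -1" --pt "37.3 -29.0 7.2 0 0 -14.31 -1" --pt "37.3 -29.0 7.2 0 0 -14.31 -1" --pt "37.3 -29.0 7.2 0 0 -14.31 -1" --pt "37.3 -29.0 7.2 0 0 -14.31 -1" --pt "37.3 -29.0 7.2 0 0 -14.31 -1" --pt "37.3 -29.0 7.2 0 0 -14.31 -1" --force 30

```text
time: 1.03
tool_pos: [0.4269, -0.2485, 0.1598]
ee_rot: [2.215, 2.227, -0.0]
ft_force: [0.5, -0.5, 0.5]
gripper_width: 0.0882
grip_force: 0.0
```

Call:
send_rows --pt "4.0 2.7 1.0 0 0 0 -1" --pt "4.0 2.7 1.0 0 0 0 -1" --pt "4.0 2.7 1.0 0 0 0 -1" --pt "4.0 2.7 1.0 0 0 0 -1"

```text
time: 1.37
tool_pos: [0.4528, -0.2107, 0.1497]
ee_rot: [-2.221, -2.221, 0.001]
ft_force: [-0.2, -1.5, -0.5]
gripper_width: 0.088
grip_force: 0.0
```

```bash
cat > w.py <<'E'
import sys
from h import *
# usage: w.py name ; prints state and saves wrist picture
s,im,K,T=wrist();print(s["tool_pos"].round(4),R.from_rotvec(s["ee_rot"]).as_matrix().round(3).tolist())
cv2.imwrite(f"pics/{sys.argv[1]}.png",im[:,:,::-1])
P={"18":(.4745,.0802,.051),"26":(.4761,.2247,.047),"34":(.4598,-.1987,.043),"42":(.4498,-.1122,.039)}
for n,p in P.items(): print(n,np.round(proj(K,T,p)))
E
python3 w.py w34
```

```text
[ 0.4528 -0.2107  0.1497] [[-0.0, 1.0, -0.001], [1.0, 0.0, -0.0], [-0.0, -0.001, -1.0]]
18 [ 361. -251.]
26 [ 373. -648.]
34 [333. 187.]
42 [321.  85.]
```

View pics/w34.png

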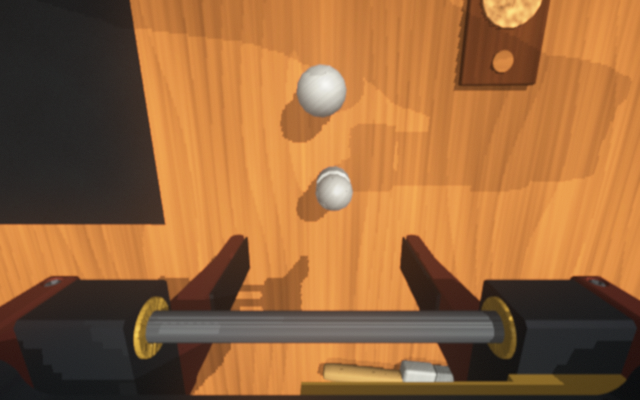

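Wrist view: punch_34's ball is at (334,191) and punch_42's at (322,91), within a few pixels of prediction. I'll refine both from circles in this image.

```bash
cat > m.py <<'E'
from h import *
# spheres in a wrist view: circle fit near predictions, returns world positions
def ball(im,K,T,p,rad,tol=20):
    u,v=proj(K,T,p);d=np.linalg.norm(p-T[:3,3]);rp=K[0,0]*rad/d
    g=cv2.cvtColor(im,cv2.COLOR_RGB2GRAY);s=3
    x0,y0=int(u)-50,int(v)-50;x0=max(x0,0);y0=max(y0,0);c=cv2.resize(g[y0:y0+100,x0:x0+100],None,fx=s,fy=s,interpolation=cv2.INTER_CUBIC)
    h=cv2.HoughCircles(c,cv2.HOUGH_GRADIENT_ALT,1.5,20,param1=150,param2=.6,minRadius=int(rp*s*.8),maxRadius=int(rp*s*1.25))
    out=[]
    for q in ([] if h is None else h[0]):
        uv=((q[0]+.5)/s-.5+x0,(q[1]+.5)/s-.5+y0)
        out.append((np.round(uv,1),round(float(q[2])/s,1),round(rp,1),onz(K,T,uv,p[2]).round(4)))
    return out
E
python3 - <<'E'
from m import *
s,im,K,T=wrist();print(s["tool_pos"].round(4))
for n,p,rd in(("34",(.4598,-.1987,.043),.017),("42",(.4498,-.1122,.039),.021)):print(n,ball(im,K,T,np.array(p),rd))
c=cams.camera("top")
for n,p,rd in(("18",(.4745,.0802,.051),.009),("26",(.4761,.2247,.047),.013),("34",(.4598,-.1987,.043),.017),("42",(.4498,-.1122,.039),.021)):print(n,ball(c["image"],c["camera_matrix"],c["world_from_camera"],np.array(p),rd))
E
```

```text
[ 0.4524 -0.2117  0.1498]
34 [(array([333.7, 188.2], dtype=float32), 18.4, np.float64(18.9), array([ 0.4602, -0.2005,  0.043 ]))]
42 []
18 [(array([255.7, 232.2], dtype=float32), 4.1, np.float64(4.3), array([0.4877, 0.1226, 0.051 ]))]
26 [(array([177.2, 237.2], dtype=float32), 6.2, np.float64(6.1), array([0.4813, 0.2865, 0.047 ]))]
34 [(array([369.7, 248.7], dtype=float32), 8.5, np.float64(8.0), array([ 0.4491, -0.1136,  0.043 ])), (array([410.7, 241.7], dtype=float32), 7.8, np.float64(8.0), array([ 0.4619, -0.1997,  0.043 ])), (array([443.7, 250.7], dtype=float32), 7.8, np.float64(8.0), array([ 0.4417, -0.2672,  0.043 ]))]
42 [(array([369.2, 248.2], dtype=float32), 9.4, np.float64(9.9), array([ 0.4505, -0.1131,  0.039 ]))]
```

Call:
send_rows --pt "1.1 0.8 4 0 0 0 -1" --pt "1.1 0.8 6 0 0 0 -1" --pt "1.1 0.8 9 0 0 0 -1" --pt "1.1 0.8 12 0 0 0 -1" --pt "1.1 0.8 14 0 0 0 -1" --pt "1.1 0.8 14 0 0 0 -1" --pt "1.1 0.8 14 0 0 0 -1"

```text
time: 2.1
tool_pos: [0.4602, -0.2002, 0.0095]
ee_rot: [-2.223, -2.218, 0.002]
ft_force: [-0.2, -1.1, -0.2]
gripper_width: 0.0882
grip_force: 0.0
```

Call:
send_rows --pt "0 0 0 0 0 0 1" --pt "0 0 0 0 0 0 1" --pt "0 0 0 0 0 0 1" --pt "0 0 0 0 0 0 1" --pt "0 0 0 0 0 0 1" --pt "0 0 0 0 0 0 1" --pt "0 0 0 0 0 0 1"

```text
time: 2.68
tool_pos: [0.4613, -0.1993, 0.0101]
ee_rot: [2.221, 2.221, 0.0]
ft_force: [0.2, 0.4, 0.3]
gripper_width: 0.0448
grip_force: 0.0
```

Call:
send_rows --pt "0 0 0 0 0 0 1" --pt "0 0 0 0 0 0 1" --pt "0 0 0 0 0 0 1" --pt "0 0 0 0 0 0 1" --pt "0 0 0 0 0 0 1"

```text
time: 3.1
tool_pos: [0.4611, -0.1992, 0.0099]
ee_rot: [-2.222, -2.221, 0.0]
ft_force: [-1.9, 1.4, 2.6]
gripper_width: 0.0331
grip_force: 30.0
```

Call:
send_rows --pt "0 0 -2 0 0 0 1" --pt "0 0 -4 0 0 0 1" --pt "0 0 -7 0 0 0 1" --pt "0 0 -9 0 0 0 1" --pt "0 0 -9 0 0 0 1"

```text
time: 3.52
tool_pos: [0.4632, -0.1998, 0.1031]
ee_rot: [2.218, 2.218, 0.003]
ft_force: [1.4, 0.4, -4.1]
gripper_width: 0.0339
grip_force: 30.0
```

Call:
send_rows --pt "2 1.5 0 0 0 0 1" --pt "4 4 0 0 0 0 1" --pt "7 6 0 0 0 0 1" --pt "10 8 0 0 0 0 1" --pt "12.5 10 0 0 0 0 1" --pt "15 12 0 0 0 0 1" --pt "17 14 0 0 0 0 1" --pt "18 15 0 0 0 0 1" --pt "18 15 0 0 0 0 1" --pt "18 15 0 0 0 0 1"

```text
time: 4.35
tool_pos: [0.6103, -0.0191, 0.0981]
ee_rot: [-2.219, -2.221, 0.003]
ft_force: [-0.3, 0.4, -4.4]
gripper_width: 0.0333
grip_force: 30.0
```

```bash
cat > disc.py <<'E'
from h import *
# cork discs in a wrist view: ellipse fit of the cork blobs -> world
def discs(im,K,T,P):
    g=im.astype(int);b=cv2.medianBlur(im,5).astype(int);m=((b[...,2]>75)&(b[...,0]>150)&(b[...,0]-b[...,2]<150)).astype(np.uint8)
    for n,p in P.items():
        u,v=map(int,proj(K,T,p));w=48
        if not(30<u<610 and 20<v<380):continue
        k=np.zeros_like(m);sl=np.s_[max(v-w,0):v+w,max(u-w,0):u+w];k[sl]=m[sl]
        k=cv2.morphologyEx(k,cv2.MORPH_CLOSE,np.ones((5,5),np.uint8))
        cs=cv2.findContours(k,cv2.RETR_EXTERNAL,cv2.CHAIN_APPROX_NONE)[0];c=max(cs,key=cv2.contourArea)
        e=cv2.fitEllipse(cv2.convexHull(c));print(n,(u,v),np.round(e[0],1),np.round(e[1],1),onz(K,T,e[0],p[2]).round(4))
P={"a":(.6109,.1901,.011),"b":(.6117,.1153,.011),"c":(.6122,.0404,.011),"d":(.6127,-.0351,.011)}
s,im,K,T=wrist();print(s["tool_pos"].round(4),s["ft_force"].round(1))
discs(im,K,T,P);import sys;cv2.imwrite(f"pics/{sys.argv[1]}.png",im[:,:,::-1])
E
python3 disc.py d1
```

```text
[ 0.6103 -0.0191  0.0981] [-0.3  0.4 -4.4]
b (327, 29) [326.7  31.7] [70.1 79.4] [0.6112 0.1139 0.011 ]
c (327, 135) [327.3 136.9] [63.5 65.5] [0.6119 0.039  0.011 ]
d (327, 224) [327.  239.6] [65.6 85.8] [ 0.612  -0.0495  0.011 ]
```

View pics/d1.png

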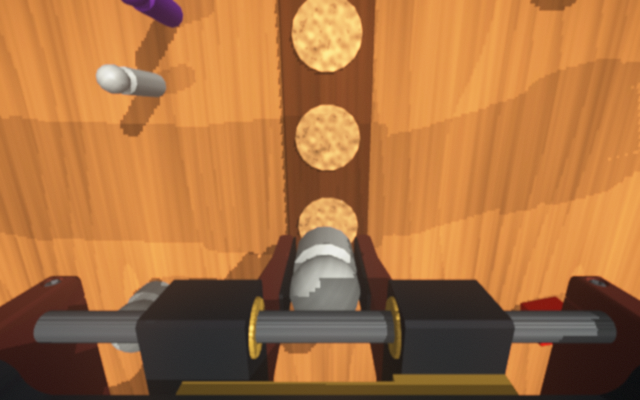

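The view shows disc c at (327,137) and b at (327,32). Punch 34 is held upright. I'll place it on disc c.

Call:
send_rows --pt "2.5 0.1 0 0 0 0 1" --pt "5 0.2 0 0 0 0 1" --pt "5.9 0.2 1 0 0 0 1" --pt "5.9 0.2 3 0 0 0 1" --pt "5.9 0.2 5 0 0 0 1" --pt "5.9 0.2 6.5 0 0 0 1" --pt "5.9 0.2 7.2 0 0 0 1" --pt "5.9 0.2 7.4 0 0 0 1" --pt "5.9 0.2 7.5 0 0 0 1" --pt "5.9 0.2 7.6 0 0 0 1"

```text
time: 5.23
tool_pos: [0.6137, 0.0392, 0.0246]
ee_rot: [2.222, 2.22, 0.001]
ft_force: [0.1, 0.5, -3.3]
gripper_width: 0.0328
grip_force: 30.0
```

Call:
send_rows --pt "0 0 0 0 0 0 1" --pt "0 0 0 0 0 0 1"

```text
time: 5.4
tool_pos: [0.6138, 0.0397, 0.0247]
ee_rot: [2.221, 2.22, 0.002]
ft_force: [-0.2, 0.1, -3.8]
gripper_width: 0.0332
grip_force: 30.0
```

Call:
send_rows --pt "0 -0.15 0.1 0 0 0 1" --pt "0 -0.15 0.2 0 0 0 1" --pt "0 -0.15 0.3 0 0 0 1" --pt "0 -0.15 0.3 0 0 0 1"

```text
time: 5.73
tool_pos: [0.6118, 0.0397, 0.021]
ee_rot: [2.222, 2.221, 0.0]
ft_force: [-1.0, -0.2, -3.1]
gripper_width: 0.0333
grip_force: 30.0
```

Call:
send_rows --pt "0 0 0.05 0 0 0 1" --pt "0 0 0.1 0 0 0 1" --pt "0 0 0.1 0 0 0 1"

```text
time: 5.98
tool_pos: [0.6118, 0.0397, 0.0209]
ee_rot: [2.221, 2.221, -0.0]
ft_force: [-4.4, -0.4, 7.0]
gripper_width: 0.0332
grip_force: 30.0
```

Call:
send_rows --pt "0 0 0 0 0 0 0.1" --pt "0 0 0 0 0 0 0" --pt "0 0 0 0 0 0 -1" --pt "0 0 0 0 0 0 -1" --pt "0 0 0 0 0 0 -1" --pt "0 0 -1 0 0 0 -1" --pt "0 0 -4 0 0 0 -1" --pt "0 0 -8 0 0 0 -1" --pt "0 0 -11 0 0 0 -1" --pt "0 0 -12 0 0 0 -1"

```text
time: 6.82
tool_pos: [0.6142, 0.0405, 0.1457]
ee_rot: [2.218, 2.218, 0.009]
ft_force: [0.7, 0.8, 0.1]
gripper_width: 0.0877
grip_force: 0.0
```

Call:
send_rows --pt "-3 -3 0 0 0 0 -1" --pt "-6 -6 0 0 0 0 -1" --pt "-9 -9 0 0 0 0 -1" --pt "-12 -12 0 0 0 0 -1" --pt "-15 -15 0 0 0 0 -1" --pt "-16.6 -16.4 0 0 0 0 -1" --pt "-16.6 -16.4 0 0 0 0 -1" --pt "-16.6 -16.4 0 0 0 0 -1" --pt "-16.6 -16.4 0 0 0 0 -1"

```text
time: 7.57
tool_pos: [0.4485, -0.1257, 0.1403]
ee_rot: [2.221, 2.221, 0.001]
ft_force: [-0.4, 0.9, -0.2]
gripper_width: 0.0878
grip_force: 0.0
```

```bash
cat > b.py <<'E'
import sys
from m import *
n,x,y=sys.argv[1],float(sys.argv[2]),float(sys.argv[3]);z,rd={"18":(.051,.009),"26":(.047,.013),"34":(.043,.017),"42":(.039,.021)}[n]
s,im,K,T=wrist();print(s["tool_pos"].round(4),s["ee_rot"]);u,v=proj(K,T,(x,y,z));print(u,v)
print("hough",ball(im,K,T,np.array((x,y,z)),rd))
hsv=cv2.cvtColor(im,cv2.COLOR_RGB2HSV);m=((hsv[...,1]<70)&(hsv[...,2]>100)).astype(np.uint8);k=np.zeros_like(m)
w=45;sl=np.s_[max(int(v)-w,0):int(v)+w,int(u)-w:int(u)+w];k[sl]=m[sl]
c=max(cv2.findContours(k,cv2.RETR_EXTERNAL,cv2.CHAIN_APPROX_NONE)[0],key=cv2.contourArea);e=cv2.minEnclosingCircle(c);print("mask",e,onz(K,T,e[0],z).round(4))
c=cv2.resize(im[max(int(v)-75,0):int(v)+75,int(u)-75:int(u)+75],None,fx=3,fy=3);cv2.imwrite(f"pics/b{n}.png",c[:,:,::-1])
E
python3 b.py 42 .4503 -.113
```

```text
[ 0.4485 -0.1257  0.1403] [2.22099024e+00 2.22083093e+00 1.49668402e-03]
326.8175292992017 188.05456278327966
hough [(array([326.7, 191.7], dtype=float32), 21.9, np.float64(23.8), array([ 0.4502, -0.1163,  0.039 ]))]
mask ((325.5, 188.72000122070312), 25.724956512451172) [ 0.4491 -0.1136  0.039 ]
```

View pics/b42.png

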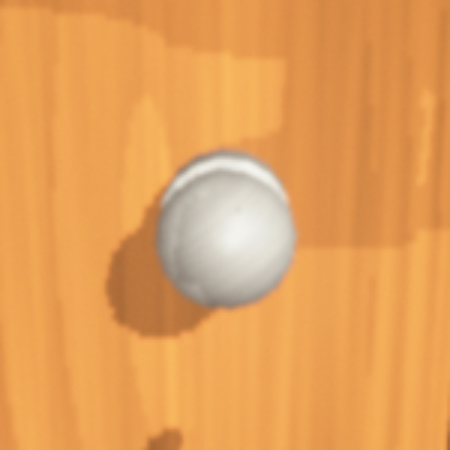

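Punch 42's ball centre is at about (326,192) in the full picture, which agrees with the circle fit. Descending on it.

Call:
send_rows --pt "0.9 0.15 3 0 0 0 -1" --pt "0.9 0.15 6 0 0 0 -1" --pt "0.9 0.15 9 0 0 0 -1" --pt "0.9 0.15 12 0 0 0 -1" --pt "0.9 0.15 13.2 0 0 0 -1" --pt "0.9 0.15 13.2 0 0 0 1" --pt "0.9 0.15 13.2 0 0 0 1" --pt "0.9 0.15 13.2 0 0 0 1" --pt "0.9 0.15 13.2 0 0 0 1" --pt "0.9 0.15 13.2 0 0 0 1"

```text
time: 8.45
tool_pos: [0.4503, -0.1173, 0.009]
ee_rot: [2.22, 2.22, 0.002]
ft_force: [-0.3, 0.2, 0.0]
gripper_width: 0.0582
grip_force: 0.0
```

Call:
send_rows --pt "0 0 0 0 0 0 1" --pt "0 0 0 0 0 0 1" --pt "0 0 0 0 0 0 1" --pt "0 0 0 0 0 0 1" --pt "0 0 0 0 0 0 1" --force 40

```text
time: 8.87
tool_pos: [0.4497, -0.1175, 0.0084]
ee_rot: [2.221, 2.22, 0.001]
ft_force: [0.1, -0.0, 6.5]
gripper_width: 0.0411
grip_force: 40.0
```

Call:
send_rows --pt "0 0 -1 0 0 0 1" --pt "0 0 -3 0 0 0 1" --pt "0 0 -6 0 0 0 1" --pt "0 0 -9 0 0 0 1" --pt "0 0 -9 0 0 0 1" --pt "0 0 -9 0 0 0 1"

```text
time: 9.37
tool_pos: [0.4497, -0.1177, 0.0991]
ee_rot: [2.221, 2.219, 0.002]
ft_force: [-0.2, -0.4, -5.4]
gripper_width: 0.0411
grip_force: 40.0
```

Call:
send_rows --pt "-0.2 2 0 0 0 0 1" --pt "-0.5 5 0 0 0 0 1" --pt "-0.8 8 0 0 0 0 1" --pt "-1 11 0 0 0 0 1" --pt "-1 14 0 0 0 0 1" --pt "-1 16 0 0 0 0 1" --pt "-1 16.2 0 0 0 0 1" --pt "-1 16.2 0 0 0 0 1" --pt "-1 16.2 0 0 0 0 1"

```text
time: 10.12
tool_pos: [0.6092, -0.127, 0.0958]
ee_rot: [-2.219, -2.219, 0.004]
ft_force: [-0.6, 0.3, -4.7]
gripper_width: 0.0413
grip_force: 40.0
```

```bash
python3 disc.py d2
```

```text
[ 0.6092 -0.127   0.0958] [-0.6  0.3 -4.7]
d (330, 91) [329.9  93.4] [66.5 70.6] [ 0.6126 -0.0362  0.011 ]
```

View pics/d2.png

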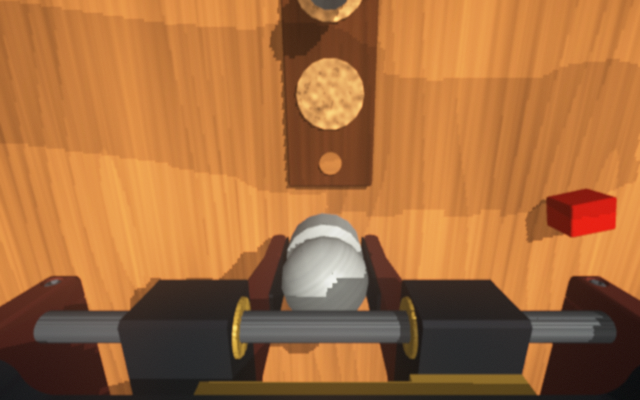

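The view shows disc d at (330,93), punch 42 upright in the fingers and punch 34 standing on disc c. I'll place it on d.

Call:
send_rows --pt "3 0.1 0 0 0 0 1" --pt "6 0.2 0 0 0 0 1" --pt "8 0.35 0 0 0 0 1" --pt "9 0.35 1.5 0 0 0 1" --pt "9 0.35 4 0 0 0 1" --pt "9 0.35 6 0 0 0 1" --pt "9 0.35 7 0 0 0 1" --pt "9 0.35 7.3 0 0 0 1" --pt "9 0.35 7.3 0 0 0 1" --pt "9 0.35 7.3 0 0 0 1"

```text
time: 11.0
tool_pos: [0.6151, -0.0375, 0.0258]
ee_rot: [2.222, 2.22, 0.001]
ft_force: [-0.5, 0.5, -4.9]
gripper_width: 0.0412
grip_force: 40.0
```

Call:
send_rows --pt "0.05 -0.25 0.2 0 0 0 1" --pt "0.05 -0.25 0.4 0 0 0 1" --pt "0.05 -0.25 0.5 0 0 0 1" --pt "0.05 -0.25 0.5 0 0 0 1"

```text
time: 11.33
tool_pos: [0.6123, -0.0369, 0.0201]
ee_rot: [2.222, 2.221, 0.0]
ft_force: [-0.1, -0.7, -4.8]
gripper_width: 0.0414
grip_force: 40.0
```

Call:
send_rows --pt "0 0 0.05 0 0 0 1" --pt "0 0 0.1 0 0 0 1" --pt "0 0 0.15 0 0 0 1" --pt "0 0 0.15 0 0 0 1"

```text
time: 11.67
tool_pos: [0.6124, -0.0368, 0.0195]
ee_rot: [2.221, 2.221, -0.0]
ft_force: [-3.7, -0.9, 4.8]
gripper_width: 0.0409
grip_force: 40.0
```

Call:
send_rows --pt "0 0 0 0 0 0 0" --pt "0 0 0 0 0 0 -0.2" --pt "0 0 0 0 0 0 -1" --pt "0 0 0 0 0 0 -1" --pt "0 0 0 0 0 0 -1" --pt "0 0 -1 0 0 0 -1" --pt "0 0 -4 0 0 0 -1" --pt "0 0 -8 0 0 0 -1" --pt "0 0 -12 0 0 0 -1" --pt "0 0 -12 0 0 0 -1"

```text
time: 12.5
tool_pos: [0.6166, -0.0361, 0.1472]
ee_rot: [2.215, 2.215, 0.013]
ft_force: [1.6, 0.5, 0.2]
gripper_width: 0.0882
grip_force: 0.0
```

Call:
send_rows --pt "3 -2 0 0 0 0 -1" --pt "6 -4 0 0 0 0 -1" --pt "9 -6 0 0 0 0 -1" --pt "12 -8 0 0 0 0 -1" --pt "15 -10 0 0 0 0 -1" --pt "18 -12 0 0 0 0 -1" --pt "21 -13.6 0 0 0 0 -1" --pt "24 -13.6 0 0 0 0 -1" --pt "24.8 -13.6 0 0 0 0 -1" --pt "24.8 -13.6 0 0 0 0 -1"

```text
time: 13.33
tool_pos: [0.476, 0.2143, 0.1391]
ee_rot: [-2.217, -2.226, -0.003]
ft_force: [0.3, -0.6, -0.0]
gripper_width: 0.0876
grip_force: 0.0
```

Call:
send_rows --pt "0 0 0 0 0 0 -1" --pt "0 0 0 0 0 0 -1"

```text
time: 13.5
tool_pos: [0.4768, 0.2095, 0.1383]
ee_rot: [2.223, 2.219, -0.001]
ft_force: [-0.2, -0.3, -0.2]
gripper_width: 0.088
grip_force: 0.0
```

```bash
python3 b.py 26 .4761 .2247
```

```text
[0.4768 0.2095 0.1383] [ 2.22325823e+00  2.21864748e+00 -1.34544356e-03]
324.05153806923397 187.93311851578574
hough [(array([327.2, 188.7], dtype=float32), 13.8, np.float64(15.3), array([0.4787, 0.2241, 0.047 ]))]
mask ((325.5, 185.0), 18.33721923828125) [0.4773 0.2273 0.047 ]
```

View pics/b26.png

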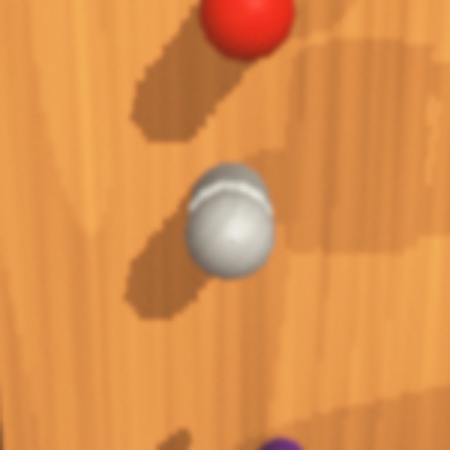

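The crop shows punch 26's ball at (230,234), which is full-picture (325,190), with red at the top and clear of it. I'll grasp.

Call:
send_rows --pt "1.4 0.05 3 0 0 0 -1" --pt "1.4 0.05 6 0 0 0 -1" --pt "1.4 0.05 9 0 0 0 -1" --pt "1.4 0.05 12 0 0 0 -1" --pt "1.4 0.05 13.1 0 0 0 -1" --pt "1.4 0.05 13.1 0 0 0 1" --pt "1.4 0.05 13.1 0 0 0 1" --pt "1.4 0.05 13.1 0 0 0 1" --pt "1.4 0.05 13.1 0 0 0 1" --pt "1.4 0.05 13.1 0 0 0 1" --force 30

```text
time: 14.38
tool_pos: [0.4778, 0.2255, 0.0089]
ee_rot: [2.221, 2.22, 0.004]
ft_force: [-0.4, 0.1, -0.5]
gripper_width: 0.0581
grip_force: 0.0
```

Call:
send_rows --pt "0 0 0 0 0 0 1" --pt "0 0 0 0 0 0 1" --pt "0 0 0 0 0 0 1" --pt "0 0 0 0 0 0 1" --pt "0 0 0 0 0 0 1" --pt "0 0 0 0 0 0 1" --pt "0 0 0 0 0 0 1" --pt "0 0 0 0 0 0 1"

```text
time: 15.05
tool_pos: [0.477, 0.2253, 0.0075]
ee_rot: [2.222, 2.221, 0.0]
ft_force: [1.0, -0.5, 2.1]
gripper_width: 0.0251
grip_force: 30.0
```

Call:
send_rows --pt "0 0 -1 0 0 0 1" --pt "0 0 -3 0 0 0 1" --pt "0 0 -6 0 0 0 1" --pt "0 0 -9 0 0 0 1" --pt "-1 2 -9 0 0 0 1" --pt "-2 5 -9 0 0 0 1" --pt "-4 8 -9 0 0 0 1" --pt "-7 11 -9 0 0 0 1" --pt "-10 13.4 -9 0 0 0 1" --pt "-13 13.4 -9 0 0 0 1"

```text
time: 15.88
tool_pos: [0.6147, 0.093, 0.0976]
ee_rot: [2.223, 2.218, 0.003]
ft_force: [1.1, 0.2, -2.4]
gripper_width: 0.0248
grip_force: 30.0
```

Call:
send_rows --pt "-3 0 0 0 0 0 1" --pt "-4 0 0 0 0 0 1" --pt "-4 0 0 0 0 0 1" --pt "-4 0 0 0 0 0 1"

```text
time: 16.22
tool_pos: [0.6104, 0.0554, 0.0975]
ee_rot: [-2.222, -2.22, -0.0]
ft_force: [-0.0, 0.1, -3.0]
gripper_width: 0.0255
grip_force: 30.0
```

```bash
python3 disc.py d3
python3 - <<'E'
from h import *
c=cams.camera("wrist");K,M=c["camera_matrix"],c["mount"]
for n,h,r_ in(("d1",.0099,.017),("d2",.0084,.021),("d3",.0075,.013)):
    for o in(-.002,0,.002): print(n,o,"foot near edge v",round(proj(K,M,(o+r_,0,h))[1],1))
    g=cv2.cvtColor(cv2.imread(f"pics/{n}.png"),cv2.COLOR_BGR2GRAY);u=326;print(g[195:262:1,u-3:u+4].mean(1).astype(int).tolist())
E
```

```text
[0.6104 0.0554 0.0975] [-0.   0.1 -3. ]
a (325, 29) [325.   31.1] [70.3 79.8] [0.6105 0.1888 0.011 ]
b (326, 134) [325.9 136.4] [64.1 65.9] [0.6111 0.114  0.011 ]
c (327, 223) [325.3 236. ] [62.4 79.8] [0.6107 0.0288 0.011 ]
d (327, 299) [326.3 265.4] [29.5 42.3] [6.116e-01 2.000e-04 1.100e-02]
d1 -0.002 foot near edge v 221.6
d1 0 foot near edge v 218.5
d1 0.002 foot near edge v 215.3
[83, 90, 118, 159, 183, 186, 182, 178, 178, 179, 183, 188, 191, 191, 188, 183, 181, 182, 186, 189, 189, 185, 181, 179, 181, 185, 190, 192, 193, 190, 183, 166, 145, 136, 136, 138, 138, 138, 138, 139, 140, 140, 140, 140, 140, 141, 138, 133, 146, 189, 222, 229, 230, 230, 230, 230, 231, 231, 227, 198, 144, 120, 128, 137, 144, 150, 156]
d2 -0.002 foot near edge v 216.1
d2 0 foot near edge v 212.9
d2 0.002 foot near edge v 209.6
[152, 152, 152, 152, 152, 152, 152, 152, 151, 152, 154, 155, 154, 151, 148, 149, 148, 147, 145, 141, 138, 138, 139, 139, 140, 141, 141, 140, 141, 160, 196, 220, 226, 225, 224, 224, 224, 224, 224, 222, 208, 173, 138, 130, 138, 145, 151, 155, 159, 164, 167, 170, 173, 175, 177, 180, 181, 183, 185, 187, 188, 189, 191, 193, 195, 196, 198]
d3 -0.002 foot near edge v 229.4
d3 0 foot near edge v 226.2
d3 0.002 foot near edge v 223.1
[83, 95, 131, 169, 185, 184, 180, 177, 177, 179, 183, 187, 189, 189, 186, 176, 157, 140, 134, 134, 136, 136, 137, 137, 139, 151, 184, 217, 227, 228, 229, 226, 206, 164, 143, 146, 147, 140, 137, 135, 136, 137, 137, 138, 138, 139, 139, 140, 139, 140, 139, 139, 140, 141, 140, 141, 141, 141, 141, 141, 150, 181, 214, 228, 229, 229, 229]
```

View pics/d3.png

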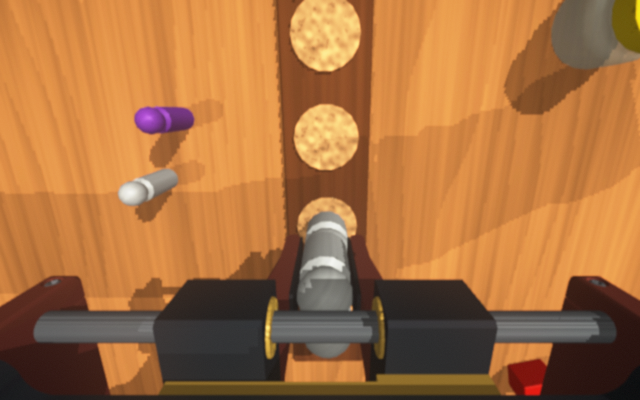

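Run:
```python
from h import *
from scipy.optimize import brentq
c=cams.camera("wrist");K,M=c["camera_matrix"],c["mount"]
for n,h,r_,sh,vf,vb in(("34",.0099,.017,.027,226.5,243.7),("42",.0084,.021,.020,213,224),("26",.0075,.013,.034,229.5,255.7)):
    f=lambda z,v:brentq(lambda o:proj(K,M,(o+r_,0,z))[1]-v,-.03,.03)
    print(n,"foot",round(f(h,vf)*1e3,1),"shanktop",round(f(h-sh,vb)*1e3,1))
im=cams.camera("top")["image"]
cv2.imwrite("pics/t2.png",cv2.resize(im[150:205,190:370],None,fx=4.4,fy=4.4,interpolation=cv2.INTER_CUBIC)[:,:,::-1])
```

```text
34 foot -5.1 shanktop -4.1
42 foot -0.1 shanktop 0.6
26 foot -2.1 shanktop -2.1
```

View pics/t2.png

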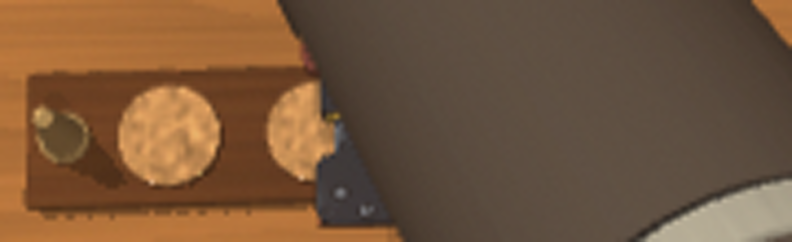

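The arm blocks the top camera (punches c and d hidden), so the in-hand offsets come from the wrist picture: 26 is 2 mm behind the TCP. Punch 34 was probably about 4 mm off, so I'll recheck it later. Placing 26 on b.

Call:
send_rows --pt "2 0 0 0 0 0 1" --pt "4 0.05 0 0 0 0 1" --pt "6.1 0.05 1 0 0 0 1" --pt "6.1 0.05 3 0 0 0 1" --pt "6.1 0.05 5 0 0 0 1" --pt "6.1 0.05 6.5 0 0 0 1" --pt "6.1 0.05 7.2 0 0 0 1" --pt "6.1 0.05 7.3 0 0 0 1" --pt "6.1 0.05 7.3 0 0 0 1" --pt "6.1 0.05 7.3 0 0 0 1"

```text
time: 17.25
tool_pos: [0.6119, 0.1169, 0.0254]
ee_rot: [2.221, 2.221, 0.002]
ft_force: [-0.5, -0.2, -3.1]
gripper_width: 0.0252
grip_force: 30.0
```

Call:
send_rows --pt "0 0 0 0 0 0 1" --pt "0 0 0 0 0 0 1" --pt "0 0 0 0 0 0 1"

```text
time: 17.5
tool_pos: [0.6117, 0.1162, 0.0252]
ee_rot: [2.221, 2.22, 0.001]
ft_force: [0.3, 1.0, -2.7]
gripper_width: 0.0255
grip_force: 30.0
```

Call:
send_rows --pt "0 -0.05 0.3 0 0 0 1" --pt "0 -0.05 0.5 0 0 0 1" --pt "0 -0.05 0.6 0 0 0 1" --pt "0 -0.05 0.65 0 0 0 1" --pt "0 -0.05 0.65 0 0 0 1"

```text
time: 17.92
tool_pos: [0.6107, 0.1161, 0.0185]
ee_rot: [2.222, 2.221, -0.001]
ft_force: [-2.1, -1.4, 5.2]
gripper_width: 0.0254
grip_force: 30.0
```

Call:
send_rows --pt "0 0 0 0 0 0 0.3" --pt "0 0 0 0 0 0 0.2" --pt "0 0 0 0 0 0 -1" --pt "0 0 0 0 0 0 -1" --pt "0 0 0 0 0 0 -1" --pt "0 0 -1 0 0 0 -1" --pt "0 0 -4 0 0 0 -1" --pt "0 0 -8 0 0 0 -1" --pt "0 0 -12 0 0 0 -1" --pt "-1 -3 -12 0 0 0 -1"

```text
time: 18.75
tool_pos: [0.5887, 0.1098, 0.1468]
ee_rot: [2.216, 2.216, 0.023]
ft_force: [1.4, 0.7, 0.4]
gripper_width: 0.0849
grip_force: 0.0
```

Call:
send_rows --pt "-2 -3 0 0 0 0 -1" --pt "-3 -6 0 0 0 0 -1" --pt "-4 -9 0 0 0 0 -1" --pt "-4 -10.6 0 0 0 0 -1" --pt "-4 -10.6 0 0 0 0 -1" --pt "-4 -10.6 0 0 0 0 -1" --pt "-4 -10.6 0 0 0 0 -1" --pt "-4 -10.6 0 0 0 0 -1" --pt "-4 -10.6 0 0 0 0 -1" --pt "-4 -10.6 0 0 0 0 -1"

```text
time: 19.58
tool_pos: [0.4753, 0.0666, 0.1377]
ee_rot: [-2.221, -2.221, -0.0]
ft_force: [-0.1, 0.4, -0.4]
gripper_width: 0.0879
grip_force: 0.0
```

```bash
python3 b.py 18 .4745 .0802
```

```text
[0.4753 0.0666 0.1377] [-2.22104166e+00 -2.22112553e+00 -3.08079966e-04]
323.930599994809 191.34546937787292
hough [(array([327.2, 192.7], dtype=float32), 10.3, np.float64(10.8), array([0.4772, 0.0791, 0.051 ]))]
mask ((325.0, 188.0), 15.132845878601074) [0.4754 0.0831 0.051 ]
```

View pics/b18.png

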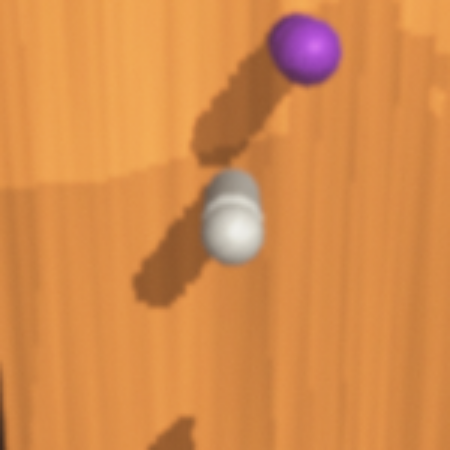

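Punch 18's ball is at crop (233,233), which is full-picture (325,193). Purple is at (306,48), about 50 mm further on in y and clear of the fingers.

Call:
send_rows --pt "1.2 0.05 3 0 0 0 -0.5" --pt "1.2 0.05 6 0 0 0 -0.2" --pt "1.2 0.05 9 0 0 0 -0.1" --pt "1.2 0.05 12 0 0 0 -0.1" --pt "1.2 0.05 12.9 0 0 0 -0.1" --pt "1.2 0.05 12.9 0 0 0 0" --pt "1.2 0.05 12.9 0 0 0 1" --pt "1.2 0.05 12.9 0 0 0 1" --pt "1.2 0.05 12.9 0 0 0 1" --pt "1.2 0.05 12.9 0 0 0 1"

```text
time: 20.47
tool_pos: [0.4763, 0.0783, 0.0102]
ee_rot: [2.221, 2.22, 0.003]
ft_force: [0.8, -0.9, 0.0]
gripper_width: 0.0246
grip_force: 0.0
```

Call:
send_rows --pt "0 0 0 0 0 0 1" --pt "0 0 0 0 0 0 1" --pt "0 0 0 0 0 0 1" --pt "0 0 0 0 0 0 1" --pt "0 0 0 0 0 0 1"

```text
time: 20.88
tool_pos: [0.476, 0.0782, 0.0099]
ee_rot: [2.221, 2.22, 0.002]
ft_force: [-2.2, -0.8, 8.0]
gripper_width: 0.0177
grip_force: 30.0
```

Call:
send_rows --pt "0 0 -1 0 0 0 1" --pt "0 0 -3 0 0 0 1" --pt "0 0 -6 0 0 0 1" --pt "0 0 -9 0 0 0 1" --pt "0 3 -9 0 0 0 1" --pt "1 6 -9 0 0 0 1" --pt "2 9 -9 0 0 0 1" --pt "3 12 -9 0 0 0 1" --pt "5 13.4 -9 0 0 0 1" --pt "5 13.4 -9 0 0 0 1"

```text
time: 21.72
tool_pos: [0.6116, 0.1325, 0.0996]
ee_rot: [-2.218, -2.223, -0.006]
ft_force: [-1.3, 0.7, -0.8]
gripper_width: 0.0176
grip_force: 30.0
```

Call:
send_rows --pt "0 0 0 0 0 0 1" --pt "0 0 0 0 0 0 1" --pt "0 0 0 0 0 0 1" --pt "0 0 0 0 0 0 1" --pt "0 0 0 0 0 0 1"

```text
time: 22.13
tool_pos: [0.609, 0.1273, 0.0992]
ee_rot: [2.222, 2.22, -0.0]
ft_force: [0.0, 0.1, -2.1]
gripper_width: 0.0173
grip_force: 30.0
```

```bash
python3 disc.py d4
```

```text
[0.609  0.1273 0.0992] [ 0.   0.1 -2.1]
a (327, 130) [326.8 132.4] [63.8 65.9] [0.6105 0.1889 0.011 ]
b (328, 219) [326.3 229.5] [60.  76.7] [0.6102 0.106  0.011 ]
c (328, 294) [322.8 261.8] [30.1 39.8] [0.6071 0.0747 0.011 ]
d (328, 360) [320.1 393.3] [ 42.2 106.5] [ 0.6039 -0.0776  0.011 ]
```

View pics/d4.png

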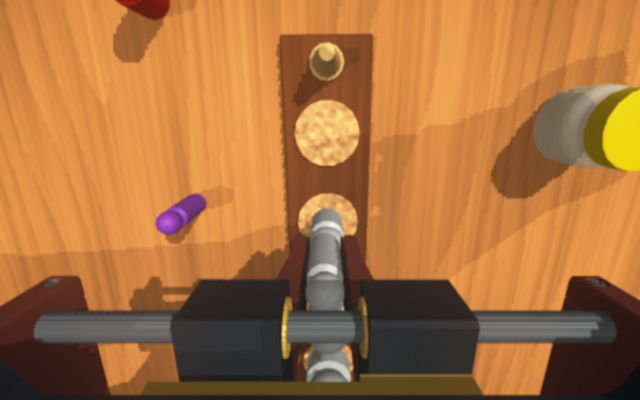

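Run:
```python
from h import *
c=cams.camera("wrist");K,M=c["camera_matrix"],c["mount"]
for o in(-.002,0,.002): print(o,round(proj(K,M,(o+.009,0,.0099))[1],1),round(proj(K,M,(o+.009,0,.0099-.041))[1],1))
g=cv2.cvtColor(cv2.imread("pics/d4.png"),cv2.COLOR_BGR2GRAY);print(g[205:285,322:327].mean(1).astype(int).tolist())
```

```text
-0.002 234.1 267.5
0 231.0 263.7
0.002 227.9 259.9
[182, 176, 166, 149, 132, 126, 126, 127, 127, 128, 129, 129, 129, 130, 135, 151, 181, 203, 212, 212, 203, 179, 147, 139, 149, 159, 163, 156, 139, 131, 131, 131, 132, 132, 132, 132, 132, 133, 133, 133, 133, 133, 133, 133, 134, 134, 134, 134, 135, 135, 135, 135, 135, 135, 135, 135, 134, 138, 155, 184, 205, 210, 211, 213, 210, 191, 148, 111, 108, 120, 133, 143, 150, 153, 140, 117, 104, 105, 107, 109]
```

The view shows disc a at (327,132), the cone at (327,62), the purple punch untouched and 18 upright in the fingers. Placing.

Call:
send_rows --pt "2 0.1 0 0 0 0 1" --pt "4 0.1 0 0 0 0 1" --pt "6.2 0.1 1 0 0 0 1" --pt "6.2 0.1 3 0 0 0 1" --pt "6.2 0.1 5 0 0 0 1" --pt "6.2 0.1 6.5 0 0 0 1" --pt "6.2 0.1 7.2 0 0 0 1" --pt "6.2 0.1 7.3 0 0 0 1" --pt "6.2 0.1 7.3 0 0 0 1" --pt "6.2 0.1 7.3 0 0 0 1"

```text
time: 23.07
tool_pos: [0.6109, 0.1904, 0.0269]
ee_rot: [2.222, 2.221, 0.002]
ft_force: [0.7, -0.9, -0.3]
gripper_width: 0.0175
grip_force: 30.0
```

Call:
send_rows --pt "0 0 0.2 0 0 0 1" --pt "0 0 0.3 0 0 0 1" --pt "0 0 0.3 0 0 0 1"

```text
time: 23.32
tool_pos: [0.6105, 0.1902, 0.0233]
ee_rot: [2.222, 2.221, 0.001]
ft_force: [0.4, -0.1, -0.9]
gripper_width: 0.0178
grip_force: 30.0
```

Call:
send_rows --pt "-0.05 0 0.1 0 0 0 1" --pt "-0.05 0 0.2 0 0 0 1" --pt "-0.05 0 0.25 0 0 0 1" --pt "-0.05 0 0.25 0 0 0 1"

```text
time: 23.65
tool_pos: [0.6105, 0.1896, 0.021]
ee_rot: [2.221, 2.221, 0.0]
ft_force: [-1.6, -1.5, 4.1]
gripper_width: 0.0173
grip_force: 30.0
```

Call:
send_rows --pt "0 0 0 0 0 0 0.5" --pt "0 0 0 0 0 0 0.4" --pt "0 0 0 0 0 0 -1" --pt "0 0 0 0 0 0 -1" --pt "0 0 0 0 0 0 -1" --pt "0 0 -1 0 0 0 -1" --pt "0 0 -4 0 0 0 -1" --pt "0 0 -8 0 0 0 -1" --pt "0 0 -12 0 0 0 -1" --pt "0 0 -15 0 0 0 -1"

```text
time: 24.48
tool_pos: [0.6108, 0.1904, 0.1745]
ee_rot: [2.221, 2.221, 0.004]
ft_force: [1.2, -0.7, 0.4]
gripper_width: 0.0762
grip_force: 0.0
```

Call:
send_rows --pt "-3 0 0 0 0 0 -1" --pt "-7 0 0 0 0 0 -1" --pt "-11 0 0 0 0 0 -1" --pt "-15 0 0 0 0 0 -1" --pt "-19 0 0 0 0 0 -1" --pt "-23 0 0 0 0 0 -1" --pt "-25 0 0 0 0 0 -1" --pt "-25 0 0 0 0 0 -1" --pt "-25 0 0 0 0 0 -1" --pt "-25 0 0 0 0 0 -1"

```text
time: 25.32
tool_pos: [0.6103, -0.059, 0.171]
ee_rot: [-2.22, -2.222, -0.002]
ft_force: [-0.6, 0.2, 0.1]
gripper_width: 0.0875
grip_force: 0.0
```

Call:
send_rows --pt "0 0 0 0 0 0 -1" --pt "0 0 0 0 0 0 -1" --pt "0 0 0 0 0 0 -1" --pt "0 0 0 0 0 0 -1"

```text
time: 25.65
tool_pos: [0.6103, -0.0593, 0.1704]
ee_rot: [-2.22, -2.223, -0.0]
ft_force: [-0.5, -1.5, 0.2]
gripper_width: 0.088
grip_force: 0.0
```

Run:
```python
from h import *
s,im,K,T=wrist();print(s["tool_pos"].round(4),s["ee_rot"].round(3))
D={"c":(.6119,.039),"d":(.6126,-.0362)};rd={"c":.017,"d":.021};hb={"c":.043,"d":.039}
o=cv2.resize(im,None,fx=3,fy=3,interpolation=cv2.INTER_CUBIC)
for n,(x,y) in D.items():
    for rr,z,col in((.026,.011,(0,0,255)),(rd[n],.011,(0,255,0))):
        p=np.array([np.array(proj(K,T,(x+rr*np.cos(t),y+rr*np.sin(t),z)))*3+1 for t in np.linspace(0,6.28,80)]).astype(int);cv2.polylines(o,[p],False,col,1)
    u,v=proj(K,T,(x,y,.011+hb[n]));print(n,u,v)
    d=np.linalg.norm(T[:3,3]-np.array((x,y,.011+hb[n])));cv2.circle(o,(int(u*3+1),int(v*3+1)),int(3*K[0,0]*rd[n]/d),(255,0,255),1)
cv2.imwrite("pics/chk.png",o[90:690,700:1220][:,:,::-1])
```

```text
[ 0.6103 -0.0593  0.1704] [-2.22  -2.223 -0.   ]
c 327.00953870869336 85.92602337961115
d 327.42600277586854 172.29339565350335
```

View pics/chk.png

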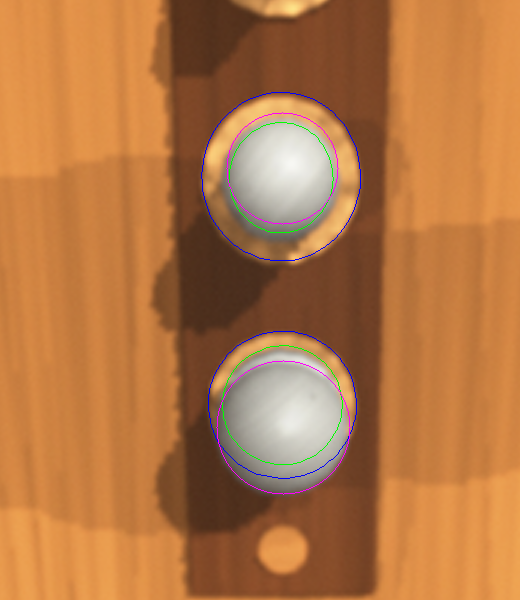

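Overlay: d is centred, since its ball edge matches the prediction. Punch 34 on c sits about 3.7 mm toward −y. There's plenty of time, so I'll regrasp and shift it.

Call:
send_rows --pt "3 0.1 0 0 0 0 -1" --pt "6 0.15 0 0 0 0 -1" --pt "9 0.15 0 0 0 0 -1" --pt "9.5 0.15 1 0 0 0 -1" --pt "9.5 0.15 3 0 0 0 -1" --pt "9.5 0.15 6 0 0 0 -1" --pt "9.5 0.15 9 0 0 0 -1" --pt "9.5 0.15 12 0 0 0 -1" --pt "9.5 0.15 14 0 0 0 -1" --pt "9.5 0.15 14.3 0 0 0 -1"

```text
time: 26.53
tool_pos: [0.609, 0.0342, 0.0232]
ee_rot: [-2.218, -2.219, 0.008]
ft_force: [-0.8, 0.5, 0.5]
gripper_width: 0.0878
grip_force: 0.0
```

Call:
send_rows --pt "0 0 0 0 0 0 0" --pt "0 0 0 0 0 0 0" --pt "0 0 0 0 0 0 0" --pt "0 0 0 0 0 0 0"

```text
time: 26.87
tool_pos: [0.6129, 0.0349, 0.0291]
ee_rot: [2.22, 2.22, 0.003]
ft_force: [0.1, 0.2, -0.5]
gripper_width: 0.0646
grip_force: 0.0
```

Now down to z 0.021, y 0.0355, then grip.

Call:
send_rows --pt "0.05 -0.1 0.4 0 0 0 0.1" --pt "0.05 -0.1 0.8 0 0 0 0.1" --pt "0.05 -0.1 0.8 0 0 0 0.1" --pt "0.05 -0.1 0.8 0 0 0 1" --pt "0.05 -0.1 0.8 0 0 0 1" --pt "0.05 -0.1 0.8 0 0 0 1" --pt "0.05 -0.1 0.8 0 0 0 1" --pt "0.05 -0.1 0.8 0 0 0 1" --pt "0.05 -0.1 0.8 0 0 0 1"

```text
time: 27.62
tool_pos: [0.6109, 0.0352, 0.0194]
ee_rot: [2.222, 2.221, 0.0]
ft_force: [1.5, -0.2, -1.6]
gripper_width: 0.0331
grip_force: 30.0
```

Call:
send_rows --pt "0 0 -0.3 0 0 0 1" --pt "0 0 -0.6 0 0 0 1" --pt "0.2 0 -0.6 0 0 0 1" --pt "0.38 0 -0.6 0 0 0 1" --pt "0.38 0 -0.6 0 0 0 1" --pt "0.38 0 -0.6 0 0 0 1"

```text
time: 28.12
tool_pos: [0.6105, 0.0393, 0.0253]
ee_rot: [-2.221, -2.222, 0.0]
ft_force: [0.3, 0.2, -3.4]
gripper_width: 0.033
grip_force: 30.0
```

Call:
send_rows --pt "0 0.12 0 0 0 0 1" --pt "0 0.12 0.2 0 0 0 1" --pt "0 0.12 0.4 0 0 0 1" --pt "0 0.12 0.5 0 0 0 1" --pt "0 0.12 0.6 0 0 0 1" --pt "0 0.12 0.65 0 0 0 1" --pt "0 0.12 0.65 0 0 0 1"

```text
time: 28.7
tool_pos: [0.6118, 0.0389, 0.0193]
ee_rot: [2.222, 2.221, -0.001]
ft_force: [-3.0, -0.8, 3.5]
gripper_width: 0.0331
grip_force: 30.0
```

Contact made. I'll release, rise, and retreat to where all four can be seen.

Call:
send_rows --pt "0 0 0 0 0 0 0.1" --pt "0 0 0 0 0 0 0" --pt "0 0 0 0 0 0 -1" --pt "0 0 0 0 0 0 -1" --pt "0 0 0 0 0 0 -1" --pt "0 0 -1 0 0 0 -1" --pt "0 0 -4 0 0 0 -1" --pt "0 0 -8 0 0 0 -1" --pt "0 0 -12 0 0 0 -1" --pt "0 0 -16 0 0 0 -1"

```text
time: 29.53
tool_pos: [0.6115, 0.0393, 0.1813]
ee_rot: [-2.221, -2.221, -0.0]
ft_force: [0.9, 1.0, -0.4]
gripper_width: 0.0877
grip_force: 0.0
```

Call:
send_rows --pt "-2 -1 -4 0 0 0 -1" --pt "-4 -2 -8 0 0 0 -1" --pt "-4 -2 -12 0 0 0 -1" --pt "-4 -2 -12 0 0 0 -1" --pt "-4 -2 -12 0 0 0 -1" --pt "-4 -2 -12 0 0 0 -1" --pt "-4 -2 -12 0 0 0 -1" --pt "-4 -2 -12 0 0 0 -1"

```text
time: 30.2
tool_pos: [0.5912, -0.0006, 0.297]
ee_rot: [-2.219, -2.221, 0.003]
ft_force: [0.4, -0.1, 0.3]
gripper_width: 0.0878
grip_force: 0.0
```

Run:
```python
from h import *
s,im,K,T=wrist();print(s["tool_pos"].round(4),s["ee_rot"].round(3))
D={"a":(.6105,.1889,.009,.051),"b":(.6111,.114,.013,.047),"c":(.6119,.039,.017,.043),"d":(.6126,-.0362,.021,.039)}
f=4;o=cv2.resize(im,None,fx=f,fy=f,interpolation=cv2.INTER_CUBIC);v=[]
for n,(x,y,rd,hb) in D.items():
    for rr,z,col in((.026,.011,(0,0,255)),(rd,.011,(0,255,0))):
        p=np.array([np.array(proj(K,T,(x+rr*np.cos(t),y+rr*np.sin(t),z)))*f+f/2 for t in np.linspace(0,6.28,80)]).astype(int);cv2.polylines(o,[p],False,col,1)
    u,w=proj(K,T,(x,y,.011+hb));print(n,u,w);v.append(w)
    d=np.linalg.norm(T[:3,3]-np.array((x,y,.011+hb)));cv2.circle(o,(int(u*f+f/2),int(w*f+f/2)),int(f*K[0,0]*rd/d),(255,0,255),1)
t=[o[max(int(w*f)-140,0):int(w*f)+140,int(u*f)-130:int(u*f)+130] for w in v]
t=[cv2.copyMakeBorder(q,0,280-q.shape[0],0,0,cv2.BORDER_CONSTANT) for q in t]
cv2.imwrite("pics/chk2.png",np.vstack([np.hstack(t[:2]),np.hstack(t[2:])])[:,:,::-1])
```

```text
[ 0.5912 -0.0006  0.297 ] [-2.219 -2.221  0.003]
a 342.8396081245562 7.947738082271002
b 342.0544851704989 79.17895809051741
c 341.5218271716621 141.44558840085128
d 340.9780364187359 196.41132399470808
```

View pics/chk2.png

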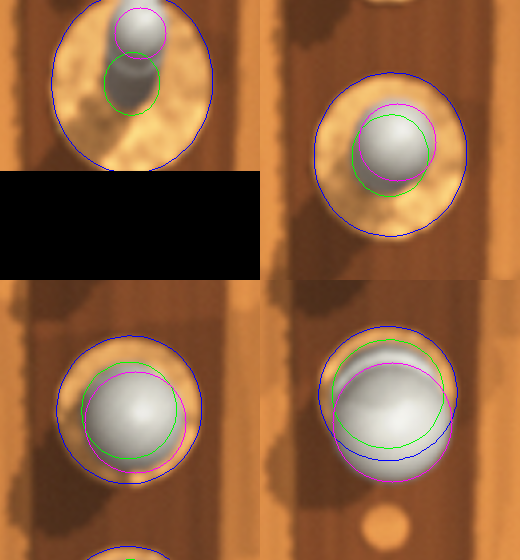

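The overlays show all four punches upright and within about 1 mm of their disc centres, in the order 18, 26, 34, 42 from the cone. Handing in.

```bash
python3 -c "
from cell import workorder;print(workorder.finish_job())"
```

```text
the job is handed in; nothing more can be done
None
```

All four punches stand upright on their discs in order of size (18, 26, 34, 42 from the cone), each within about 1 mm of centre in the last wrist picture; I handed the job in at about 30 s, and the hand-in returned no verdict.

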